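Ready the thickness gauge: raise the glare cover, lift and hold the loading weight

ROBOT

A 7-joint arm with a two-finger parallel gripper is mounted at the origin on the work surface. World frame = base frame: x ahead of the robot, y to its left, z up, the work surface at z = 0. Lengths are in m, angles in rad, forces in N, time in s.
With the tool pointing down it reaches from about 0.4 to 0.85 m from the base axis. Payload 10.4 kg.
Tool frame: the origin (TCP) lies midway between the tips of the shut fingers; the grasp point (between the pads) lies 19 mm behind it; z points along the fingers, y is the line along which they close (so a half turn about z gives the same grasp; the last joint's range is limited). The gripper opens to 87 mm and grips with 3 to 60 N. Pads are 19 mm wide; open, the fingers measure 117 mm over their backs; the gripper's body (75 mm by 190 mm) begins 51 mm behind the grasp point.
Start: joints at [-0.023, 0.332, -0.065, 1.46, 0.022, 1.35, -0.088], TCP at [0.625, 0, 0.223] pointing down, gripper open.
Joint ranges: [-2.6, 2.6], [-0.5, 2.12], [-1.47, 1.34], [0.16, 2.42], [-1.27, 4.41], [0.06, 2.06], [-2.6, 2.6]. Speed limits (rad/s): [2.22, 2.22, 2.79, 2.79, 3.14, 3.14, 3.14].

INTERFACE

Orientations are given as a unit quaternion [x, y, z, w].
In Python, from workcell import * gives the robot as it stands.
- The arm moves only by the shell command python3 -m crank 'ROWS'. ROWS is JSON, a list of rows, each an object with "xyz": the shift along the tool's x, y, z in mm, a list of three; "rotation": the turn, a rotation vector about the tool's x, y, z in degrees, a list of three; "hand": the finger opening in mm, from 0 to 87. In form: [{"xyz": [x, y, z], "rotation": [wx, wy, wz], "hand": hand}, ...]. A call has 1 to 20 rows; each row is the pose to reach, as a shift and turn from the pose commanded when the call began, along the tool's axes at that moment; what a row does not reach only later rows make up. A row lasts 1/8 s, in which the tool goes at most 62.5 mm and 10.7 degrees, less where a joint would pass 70% of its speed; a pose out of reach is approached as far as the arm can. A call with a gripper value outside its range is refused whole. The fingers move at their own pace and stop on an object; the grip force is fixed at half the most. Time passes only in rows, so rows that repeat a pose let the fingers close. It gives the time, the measured TCP pose, the force, the opening and the grip force at its end, in the units of the state.
- state(): the state, without advancing time (a new reading comes with each control period).
- read_camera(name): name is "scene" or "side" or "wrist"; returns (picture, depth): 384x512x3 uint8, red, green, blue; 384x512 float32, m along the optical axis (not along the pixel's ray), 0 where there is no reading.
- camera_info(name): a dict with "fovy" (degrees; the focal length in pixels is half the picture's height over the tangent of half this angle, whatever the lens; pixels are square), "cx", "cy" (the principal point, pixels), "view" (4x4, takes a point from world to camera coordinates). Camera axes: x right, y down, z forward; pixel columns grow to the right and rows downward; lengths in m; the calibration is good to about 2 mm. A picture is of the moment at which its call begins: read the wrist's pose just before it. camera_info takes no time and is no camera call; for the wrist camera it gives the pose at the moment of the call.
- job_done(): hands the job in; it is judged then, once.
The state is a dict: "clock": time; "q": joint angles; "joint_vel": joint speeds; "effort": joint torques, N m; "ee_pos": TCP position; "eef_rot": TCP orientation; "contact_force": force on the tool from outside, world axes, zero at the start; "torque": the same for the moment, N m; "width": finger opening in m; "grasp_force": force on a finger pad.
Only numpy, scipy, OpenCV 4.12 (cv2) and the standard library are available. Lean on these libraries where they do the work, as an engineer would, in place of code of your own. Each camera call takes 0.05 s, during which the arm holds its last target. There are 200 camera calls.

TASK

Get the thickness gauge ready for the next specimen: first raise the readout's stiff hinged cover by its tab to 60 degrees from lying flat, where it shades the display, and leave it standing there. Then lift the loading weight off the anvil by its handle bar, without tipping it, and hold it level and still about 10 cm straight above the anvil, so that a specimen could be slid underneath; finish while still holding it there. Leave everything else on the bench and on the gauge alone.

Things in the scene. Friction and masses are not known exactly. Their poses are not given: they have to be found in the camera images.
- gauge: bench thickness gauge fixed on the bench: light grey housing, flat deck 70 mm high, spanning x -68..105, y -130..150 mm in this frame; a low toe along its front (top 32 mm high) reaches x = -101 mm. Round steel anvil on the deck's right half, hinged readout cover on its left. Origin on the bench surface; x points to its rear (away from the robot, yaw within 0.3 rad), y to its left, z up
- anvil (a point): centre of the anvil's flat top: steel disc 84 mm diameter, 12 mm high above the deck, its top 82 mm above the bench; at (-15, -75, 82) mm in the gauge's frame. Axes as the gauge's
- cover (a joint): readout cover's angle, rad: 0 flat (closed), grows as its front edge rises, stop at 1.9; starts at 0 to 0.2; 60 degrees is 1.047. Mid-grey panel 100 x 100 x 8 mm, 0.12 kg, hinged along its rear edge, a tab in the middle of its front edge. Stiff hinge (friction 0.3 N m, 2 to 4 N at the tab): the cover stays where it is left
- cover_hinge (a point): on the cover's hinge axis, mid-width, at (30, 70, 82) mm in the gauge's frame. The axis is the gauge's y. This frame turns with the cover; the panel extends from it along -x, its mid-thickness at z = 0
- cover_tab (a point): grip point on the cover's tab, 122 mm from the hinge axis along the cover's -x (axes turn with the cover). Tab: dark grey, 24 mm wide (y, along the hinge axis), 10 thick, from 99 to 139 mm off the axis (39 beyond the panel's front edge). Flat, it overhangs the housing's front, 82 mm above the bench. Pinched by its two sides (fingers closing along y) it can pivot between the pads
- weight: loading weight standing on the anvil: steel disc 72 mm diameter, 30 thick, with a bail handle: level bar 64 long (body x), 10 wide (y), 12 tall, centred 75 mm above the underside, on an upright (8 along x, 10 along y) 28 mm either side of centre; 39 mm free between disc and bar. 0.45 to 0.7 kg, balanced. Origin: centre of underside, z up. Bar's yaw within 0.5 rad of the gauge's
- weight_bar (a point): middle of the weight's handle bar, 75 mm above the weight's underside, straight above its centre of mass; pinch here across the bar (fingers closing along the weight's y). Axes as the weight's
- spare_small: spare loading weight, smaller: steel disc 48 diameter, 22 thick, with a bail handle whose bar is centred 55 above the underside; stands on the bench right of the gauge; leave alone. Origin: centre of underside (mm)
- spare_disc: spare loading weight without bail: steel disc 64 diameter, 20 thick, with a brass stud 20 diameter to 38 high; on the bench right of the gauge; leave alone. Origin: centre of underside (mm)
- step_block: small steel step block 26 x 60 x 28 high, standing on the rear of the gauge's deck, behind the anvil; leave alone. Origin: centre of underside (mm)
- calculator: black desk calculator 150 x 85 x 19 lying on the bench left of the gauge; leave alone. Origin: centre of underside (mm)
There are look-alikes about, which are no part of the job. Leave any black or pink look-alike of the weight alone.

How it is judged:
On the way, in this order (a step that is already met when the one before it is completed fails the run):
1. the cover stands at 60 degrees (within 10) while the weight still rests on the anvil (value of joint cover between 0.873 and 1.222 rad and contact force between weight and gauge above 1 N and z of weight in the frame of anvil below 0.01 m), for 0.3 s.
2. the weight is in the fingers, clear of the anvil (z of weight in the frame of anvil above 0.03 m and contact force between weight and the fingers above 2 N and contact force between weight and gauge below 0.1 N), for 0.2 s.
At the end, for the whole second after the job is handed in: The cover stands at 60 degrees within 10, untouched; the weight is held in the fingers alone, its underside 65 to 140 mm above the anvil's top, its centre within 35 mm of straight above the anvil's centre, level within 0.10 rad and still (under 0.02 m/s and 0.15 rad/s) (value of joint cover between 0.873 and 1.222 rad and z of weight in the frame of anvil between 0.065 and 0.14 m and horizontal distance between weight and anvil below 0.035 m and angle between weight's own z axis and vertical below 0.1 rad and contact force between weight and the fingers above 2 N and contact force between each of weight, the arm, the fingers and gauge below 0.1 N and linear speed of weight below 0.02 m/s and angular speed of weight below 0.15 rad/s); the arm keeps its last pose, push and grip.
It fails at once if something else on the bench or gauge was shifted by more than 30 mm (distance of any of spare_small, spare_disc, step_block, calculator from where it was at the start of the episode above 0.03 m).
It fails at once if the weight was tipped by more than 0.35 rad (angle between weight's own z axis and vertical above 0.35 rad).
It also fails if it takes over 51 s, if anything falls off the work surface, if the arm or the gripper's body presses on something with over 40 N, if the wrist force passes 120 N, or if a joint passes its speed limit or range.

## Working session

There is one attempt and no reset: what is moved stays moved. The work goes in short steps, Python scripts to look and compute and a shell command to move; the robot and the scene stay as the last step left them, time stands still between calls to the robot, and variables do not carry over. Pictures are saved under pics/ and viewed, at most 10 in all, crops included, and the job is handed in when it is done.

```bash
mkdir -p pics; ls
cat > h.py <<'E'
from workcell import *
import numpy as np, cv2
from scipy.spatial.transform import Rotation as R
def cloud(name):
    ci=camera_info(name); im,d=read_camera(name)
    f=im.shape[0]/2/np.tan(np.radians(ci["fovy"]/2))
    v,u=np.mgrid[:im.shape[0],:im.shape[1]]
    P=np.stack([(u-ci["cx"])/f*d,(v-ci["cy"])/f*d,d],-1)
    V=np.array(ci["view"]); W=(P-V[:3,3])@V[:3,:3]
    W[d<=0]=np.nan
    return im,W
E
python3 - <<'E'
from h import *
print(state())
ims=[]
for n in ("scene","side","wrist"):
    im,W=cloud(n); np.savez("c_"+n,im=im,W=W); cv2.imwrite(f"pics/{n}0.png",im[...,::-1])
    print(n,camera_info(n))
E
```

```text
pics
{'clock': 0.0, 'q': array([-0.0225979 ,  0.33284197, -0.06469512,  1.46095972,  0.02162602,
        1.34988266, -0.08851029]), 'joint_vel': array([-0.00053076, -0.0014825 , -0.0008776 ,  0.00099143,  0.00058751,
       -0.00067881, -0.0009847 ]), 'effort': array([-1.20520472e-04, -6.23245955e+01,  2.44190963e-02, -3.89891267e+01,
       -6.13984605e-02,  3.97891912e-02,  1.87085252e-04]), 'ee_pos': array([ 6.24611154e-01, -1.91840946e-05,  2.21763820e-01]), 'eef_rot': array([ 7.07103042e-01,  7.07110176e-01, -5.24985061e-04, -4.59570839e-04]), 'contact_force': array([ 0.43753188,  0.01293189, -0.43908003]), 'torque': array([ 0.02023359, -0.02004127, -0.00919726]), 'grasp_force': 0.0, 'width': 0.08661316637342949}
scene {'fovy': 53.10072587368337, 'cx': 256.48335073154254, 'cy': 195.3166179590873, 'view': array([[-0.18025745,  0.98347945,  0.01659575,  0.07875199],
       [ 0.64081109,  0.13021817, -0.7565741 , -0.28668934],
       [-0.74623615, -0.12574338, -0.65369733,  1.59501574],
       [ 0.        ,  0.        ,  0.        ,  1.        ]])}
side {'fovy': 55.56158031035521, 'cx': 257.8390420217796, 'cy': 186.01541232851918, 'view': array([[-0.85739568, -0.5146417 ,  0.00407037,  0.51745287],
       [-0.32148752,  0.52939033, -0.78510614,  0.24962623],
       [ 0.40189355, -0.67445519, -0.61934786,  0.87828832],
       [ 0.        ,  0.        ,  0.        ,  1.        ]])}
wrist {'fovy': 70.29861969106143, 'cx': 258.55670667913404, 'cy': 199.16505895389707, 'view': array([[ 9.99999208e-01, -6.34570270e-04, -1.08718785e-03,
        -6.24178753e-01],
       [-3.21903518e-04, -9.63838779e-01,  2.66485844e-01,
        -3.18303289e-02],
       [-1.21697780e-03, -2.66485283e-01, -9.63838219e-01,
         3.89654023e-01],
       [ 0.00000000e+00,  0.00000000e+00,  0.00000000e+00,
         1.00000000e+00]])}
```

View pics/scene0.png

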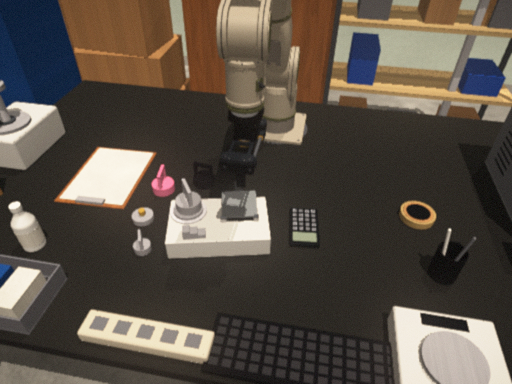

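View pics/side0.png

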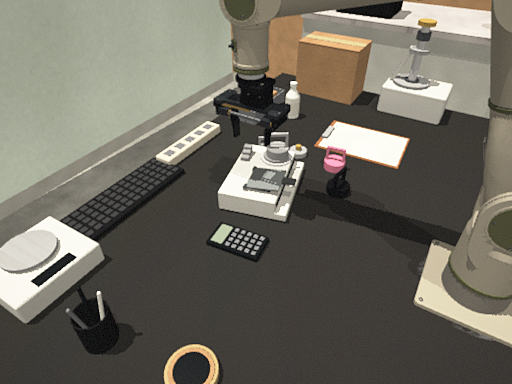

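View pics/wrist0.png

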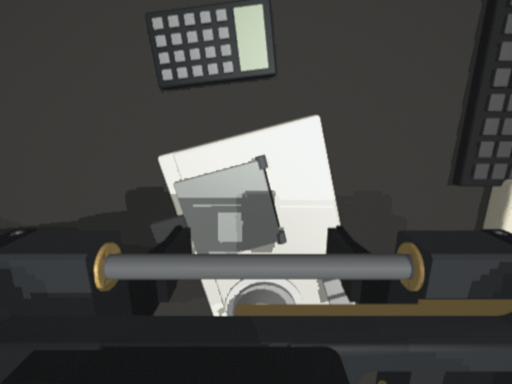

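The scene view shows the gauge at (220,225), the weight on the anvil at (188,200), the cover at (238,205), the pink decoy at (163,185) and a dark one near (203,180). The wrist view shows the cover at (230,210), its tab at (170,232), and the anvil at (262,300). The side view shows the weight at (275,150) and the cover at (265,178).

Run:
```python
from h import *
pts={}
for n in ("scene","side","wrist"):
    z=np.load(f"c_{n}.npz"); im=z["im"].astype(int); W=z["W"]
    near=(np.abs(W[...,0]-.65)<.3)&(np.abs(W[...,1]+.03)<.3)
    white=(im.min(-1)>150)&near&(abs(W[...,2]-.07)<.006)
    P=W[white]; pts[n]=P
    print(n,len(P),np.median(P[:,2]),P.min(0),P.max(0), cv2.minAreaRect((P[:,:2]*1000).astype(np.float32)))
    for lo,hi in((.145,.175),(.1,.12)):
        m=near&(W[...,2]>lo)&(W[...,2]<hi)
        v,u=np.nonzero(m)
        nn,lab,st,ce=cv2.connectedComponentsWithStats(m.astype(np.uint8))
        for i in range(1,nn):
            if st[i,4]>8:
                q=W[lab==i]; print("  ",lo,st[i],q.mean(0).round(3),q.min(0).round(3),q.max(0).round(3),im[lab==i].mean(0).round())
P=np.vstack([pts["scene"],pts["side"],pts["wrist"]])
print(cv2.minAreaRect((P[:,:2]*1000).astype(np.float32)))
# top view map
g=np.zeros((600,700,3),np.uint8); zb=np.full((600,700),-1.)
for n in ("side","scene","wrist"):
    z=np.load(f"c_{n}.npz"); im=z["im"]; W=z["W"].reshape(-1,3); c=im.reshape(-1,3)
    ok=np.isfinite(W[:,0])&(W[:,2]<.18)
    for p,cc in zip(W[ok],c[ok]):
        r=int((.85-p[0])*1500); k=int((.2-p[1])*1500)
        if 0<=r<597 and 0<=k<697:
            s=zb[r:r+3,k:k+3]<p[2]
            zb[r:r+3,k:k+3][s]=p[2]; g[r:r+3,k:k+3][s]=cc
cv2.imwrite("pics/top0.png",g[...,::-1])
```

```text
scene 2687 0.06928044672670539 [ 0.52922085 -0.22685772  0.06405435] [0.7618145  0.08164994 0.07593867] ((644.1830444335938, -73.22256469726562), (177.2438201904297, 279.59527587890625), 14.557361602783203)
   0.145 [182 179  10  19  86] [ 0.636 -0.158  0.159] [ 0.603 -0.18   0.145] [ 0.658 -0.141  0.165] [167. 156. 149.]
   0.1 [175 192  26  20 357] [ 0.636 -0.16   0.11 ] [ 0.593 -0.198  0.1  ] [ 0.666 -0.127  0.12 ] [166. 155. 147.]
side 1578 0.06983646351984736 [ 0.52639492 -0.22534346  0.06445699] [0.75875335 0.08535452 0.07587654] ((643.9737548828125, -70.89219665527344), (173.43829345703125, 282.42724609375), 14.499171257019043)
   0.145 [270 133  18   6  80] [ 0.623 -0.16   0.158] [ 0.601 -0.176  0.146] [ 0.647 -0.143  0.165] [151. 147. 141.]
   0.1 [266 142  23  15 266] [ 0.624 -0.153  0.11 ] [ 0.592 -0.195  0.1  ] [ 0.662 -0.123  0.119] [170. 166. 159.]
wrist 11605 0.06935088934938763 [ 0.52505276 -0.17283304  0.06400458] [0.75194426 0.0821297  0.07533711] ((638.4874877929688, -59.11149597167969), (173.17007446289062, 249.55520629882812), 14.414077758789062)
   0.1 [243 297  37   7 165] [ 0.627 -0.129  0.105] [ 0.605 -0.135  0.1  ] [ 0.649 -0.126  0.111] [99. 99. 96.]
((643.7237548828125, -71.45394897460938), (177.2438201904297, 283.2498474121094), 14.557361602783203)
```

View pics/top0.png

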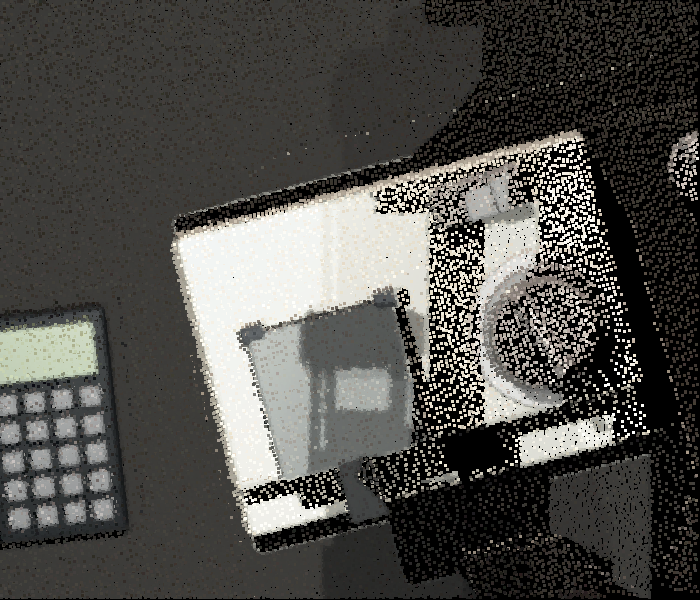

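Run:
```python
from h import *
yaw=np.radians(14.5); G=np.array([[np.cos(yaw),-np.sin(yaw),0],[np.sin(yaw),np.cos(yaw),0],[0,0,1]]); O=np.array([.6286,-.0863,0])
Ps=[]
for n in ("scene","side","wrist"):
    z=np.load(f"c_{n}.npz"); im=z["im"].astype(int); W=z["W"]
    L=(W-O)@G
    m=(L[...,0]>-.065)&(L[...,0]<.02)&(abs(L[...,1]-.07)<.045)&(L[...,2]>.075)&(L[...,2]<.14)
    P=L[m]; a=np.polyfit(P[:,0],P[:,2],1); print(n,m.sum(),"cover angle deg",-np.degrees(np.arctan(a[0])), "z at hinge",np.polyval(a,.03))
    m=(L[...,0]<-.075)&(L[...,0]>-.13)&(abs(L[...,1]-.07)<.03)&(L[...,2]>.06)
    if m.sum(): print("  tab",m.sum(),L[m].mean(0).round(4),L[m].min(0).round(4),L[m].max(0).round(4))
    # bar
    m=(abs(W[...,0]-.63)<.05)&(abs(W[...,1]+.16)<.05)&(W[...,2]>.152)&(W[...,2]<.17)
    P=W[m]; 
    if len(P)>10: print("  bar",len(P),cv2.minAreaRect((P[:,:2]*1000).astype(np.float32)),P.mean(0), cv2.fitLine((P[:,:2]*1000).astype(np.float32),cv2.DIST_HUBER,0,.01,.01).ravel()); Ps.append(P)
    m=(abs(W[...,0]-.633)<.06)&(abs(W[...,1]+.163)<.06)&(abs(W[...,2]-.112)<.004)
    if m.sum()>10: print("  disc",cv2.minEnclosingCircle((W[m][:,:2]*1000).astype(np.float32)))
    # anything proud on bench in front of gauge (gauge frame)
    m=(L[...,0]<-.11)&(L[...,0]>-.3)&(abs(L[...,1])<.25)&(L[...,2]>.015)&(L[...,2]<.14)
    nn,lab,st,ce=cv2.connectedComponentsWithStats(m.astype(np.uint8))
    for i in range(1,nn):
        if st[i,4]>8: q=L[lab==i]; print("  front",st[i],q.min(0).round(3),q.max(0).round(3),im[lab==i].mean(0).round())
P=np.vstack(Ps); print(cv2.minAreaRect((P[:,:2]*1000).astype(np.float32)),cv2.fitLine((P[:,:2]*1000).astype(np.float32),cv2.DIST_HUBER,0,.01,.01).ravel())
```

```text
scene 684 cover angle deg 5.078246752289185 z at hinge 0.08519455927366645
  tab 31 [-0.0853  0.0644  0.096 ] [-0.1053  0.057   0.0917] [-0.0751  0.0808  0.1001]
  bar 73 ((631.121826171875, -161.03500366210938), (63.0721549987793, 9.780964851379395), 34.428245544433594) [ 0.63314914 -0.16028002  0.1605573 ] [ 8.2194167e-01  5.6957173e-01  6.3312231e+02 -1.6039226e+02]
  disc ((629.2815551757812, -162.11993408203125), 36.83579635620117)
  front [193 162  22  25 404] [-0.263 -0.078  0.015] [-0.188 -0.007  0.084] [35. 30. 28.]
  front [152 165  22  29 375] [-0.233 -0.209  0.015] [-0.16  -0.14   0.083] [213. 116. 137.]
side 507 cover angle deg 5.1369291333502005 z at hinge 0.08580036598299612
  tab 112 [-0.0883  0.0779  0.154 ] [-0.1083  0.0592  0.087 ] [-0.0751  0.0994  0.3353]
  bar 71 ((623.6087646484375, -160.7565155029297), (50.63071060180664, 11.951410293579102), 32.62641143798828) [ 0.62405414 -0.15958275  0.159281  ] [ 7.9493529e-01  6.0669422e-01  6.2581891e+02 -1.5757014e+02]
  disc ((627.8557739257812, -158.75880432128906), 36.66845703125)
  front [324 146  26  50 795] [-0.263 -0.208  0.015] [-0.165 -0.002  0.084] [112.  74.  83.]
wrist 5740 cover angle deg 5.156180290194951 z at hinge 0.08519832031340464
  tab 480 [-0.0947  0.0728  0.0969] [-0.11    0.0575  0.0886] [-0.075   0.0809  0.1002]
  disc ((626.9979248046875, -129.2738037109375), 11.697277069091797)
((629.6058959960938, -158.79164123535156), (63.127899169921875, 15.609488487243652), 33.52942657470703) [ 8.4361154e-01  5.3695399e-01  6.2729883e+02 -1.6026765e+02]
```

```bash
python3 -m crank '[{"xyz":[-42,-105,0],"rotation":[0,0,38],"hand":60},{"xyz":[-42,-105,50],"rotation":[0,0,75.5],"hand":60},{"xyz":[-42,-105,50],"rotation":[0,0,75.5],"hand":60},{"xyz":[-42,-105,50],"rotation":[0,0,75.5],"hand":60},{"xyz":[-42,-105,50],"rotation":[0,0,75.5],"hand":60},{"xyz":[-42,-105,50],"rotation":[0,0,75.5],"hand":60},{"xyz":[-42,-105,50],"rotation":[0,0,75.5],"hand":60},{"xyz":[-42,-105,50],"rotation":[0,0,75.5],"hand":60},{"xyz":[-42,-105,50],"rotation":[0,0,75.5],"hand":60},{"xyz":[-42,-105,50],"rotation":[0,0,75.5],"hand":60}]'
python3 - <<'E'
from h import *
s=state(); print(s["clock"],s["ee_pos"],R.from_quat(s["eef_rot"]).as_matrix().round(3))
im,W=cloud("wrist"); cv2.imwrite("pics/w1.png",im[...,::-1]); np.savez("c_w1",im=im,W=W)
E
```

```text
clock: 1.4
ee_pos: [0.52, -0.042, 0.1725]
eef_rot: [0.992, 0.127, 0.0, -0.0]
contact_force: [-0.3, -0.8, -0.2]
width: 0.0601
grasp_force: 0.0
1.4 [ 0.52001961 -0.04199535  0.17253884] [[ 0.968  0.253  0.   ]
 [ 0.253 -0.968  0.   ]
 [ 0.    -0.    -1.   ]]
```

View pics/w1.png

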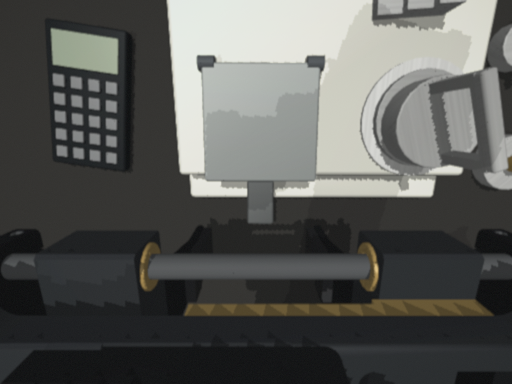

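The tab is at (260,200), centred between the fingers, and the weight and its bar are at right, (490,115). I'll refine both from this view.

Run:
```python
from h import *
yaw=np.radians(14.5); G=np.array([[np.cos(yaw),-np.sin(yaw),0],[np.sin(yaw),np.cos(yaw),0],[0,0,1]]); O=np.array([.6286,-.0863,0])
z=np.load("c_w1.npz"); im=z["im"].astype(int); W=z["W"]; L=(W-O)@G
m=(L[...,0]<-.072)&(L[...,0]>-.13)&(abs(L[...,1]-.07)<.03)&(L[...,2]>.075)&(L[...,2]<.12)
q=L[m]; print("tab",len(q),np.percentile(q,[2,50,98],axis=0).round(4))
m=(L[...,0]>-.065)&(L[...,0]<.02)&(abs(L[...,1]-.07)<.06)&(L[...,2]>.078)&(L[...,2]<.14)
q=L[m]; a=np.polyfit(q[:,0],q[:,2],1); print("panel",np.degrees(np.arctan(-a[0])),np.percentile(q,[1,99],axis=0).round(4))
m=(abs(W[...,0]-.63)<.05)&(abs(W[...,1]+.16)<.05)&(W[...,2]>.155)&(W[...,2]<.17)
P=(W[m][:,:2]*1000).astype(np.float32); print("bar",len(P),cv2.minAreaRect(P),P.mean(0),W[m][:,2].max())
m=(abs(W[...,0]-.633)<.06)&(abs(W[...,1]+.163)<.06)&(abs(W[...,2]-.112)<.004)
print("disc",cv2.minEnclosingCircle((W[m][:,:2]*1000).astype(np.float32)))
m=(abs(W[...,0]-.633)<.06)&(abs(W[...,1]+.163)<.06)&(abs(W[...,2]-.082)<.003)
print("anvil",cv2.minEnclosingCircle((W[m][:,:2]*1000).astype(np.float32)))
# arc targets, tool axes (x=gauge x, z down) relative to grip at 5 deg
r=.125
for t in range(5,66,5):
    t0=np.radians(5.1); t1=np.radians(t); print(t,(1000*r*(np.cos(t0)-np.cos(t1))).round(1),(-1000*r*(np.sin(t1)-np.sin(t0))).round(1))
```

```text
tab 1073 [[-0.1091  0.0578  0.0946]
 [-0.0904  0.0689  0.097 ]
 [-0.0726  0.0806  0.0992]]
panel 5.168026448875103 [[-0.064   0.0203  0.0853]
 [ 0.0192  0.1176  0.0943]]
bar 2531 ((626.7684326171875, -162.21743774414062), (64.19581604003906, 11.747785568237305), 34.13199996948242) [ 627.6859  -159.83777] 0.1646660596259055
disc ((626.545166015625, -162.53158569335938), 36.44790267944336)
anvil ((630.637451171875, -163.49099731445312), 41.97771072387695)
5 -0.0 0.2
10 1.4 -10.6
15 3.8 -21.2
20 7.0 -31.6
25 11.2 -41.7
30 16.3 -51.4
35 22.1 -60.6
40 28.7 -69.2
45 36.1 -77.3
50 44.2 -84.6
55 52.8 -91.3
60 62.0 -97.1
65 71.7 -102.2
```

```bash
python3 -m crank '[{"xyz":[0,0,50],"rotation":[0,0,0],"hand":60},{"xyz":[0,1,98],"rotation":[0,0,0],"hand":60},{"xyz":[0,1,98],"rotation":[0,0,0],"hand":60},{"xyz":[0,1,98],"rotation":[0,0,0],"hand":10},{"xyz":[0,1,98],"rotation":[0,0,0],"hand":10},{"xyz":[0,1,98],"rotation":[0,0,0],"hand":10},{"xyz":[0,1,98],"rotation":[0,0,0],"hand":10},{"xyz":[0,1,98],"rotation":[0,0,0],"hand":10}]'
```

```text
clock: 2.45
ee_pos: [0.5205, -0.0431, 0.0749]
eef_rot: [0.992, 0.126, 0.0, 0.0]
contact_force: [0.1, -1.1, 3.0]
width: 0.0236
grasp_force: 30.0
```

```bash
python3 -m crank '[{"xyz":[1.5,0,-10.5],"rotation":[0,0,0],"hand":10},{"xyz":[4,0,-21],"rotation":[0,0,0],"hand":10},{"xyz":[7,0,-31.5],"rotation":[0,0,0],"hand":10},{"xyz":[11,0,-41.5],"rotation":[0,0,0],"hand":10},{"xyz":[16,0,-51.5],"rotation":[0,0,0],"hand":10},{"xyz":[22,0,-60.5],"rotation":[0,0,0],"hand":10}]'
```

```text
clock: 3.2
ee_pos: [0.5414, -0.0376, 0.1355]
eef_rot: [0.992, 0.126, -0.001, 0.0]
contact_force: [1.1, -2.9, -7.0]
width: 0.0237
grasp_force: 30.0
```

```bash
python3 -m crank '[{"xyz":[6.5,0,-8.5],"rotation":[0,0,0],"hand":10},{"xyz":[14,0,-16.5],"rotation":[0,0,0],"hand":10},{"xyz":[22,0,-24],"rotation":[0,0,0],"hand":10},{"xyz":[30.5,0,-30.5],"rotation":[0,0,0],"hand":10},{"xyz":[40,0,-36.5],"rotation":[0,0,0],"hand":10},{"xyz":[40,0,-36.5],"rotation":[0,0,0],"hand":10},{"xyz":[40,0,-36.5],"rotation":[0,0,0],"hand":10}]'
python3 - <<'E'
from h import *
yaw=np.radians(14.5); G=np.array([[np.cos(yaw),-np.sin(yaw),0],[np.sin(yaw),np.cos(yaw),0],[0,0,1]]); O=np.array([.6286,-.0863,0])
for n in("side","scene"):
    im,W=cloud(n); L=(W-O)@G
    m=(L[...,0]>-.02)&(L[...,0]<.05)&(abs(L[...,1]-.07)<.048)&(L[...,2]>.095)&(L[...,2]<.165)
    q=L[m]; 
    if len(q)>20: a=np.polyfit(q[:,2],q[:,0],1); print(n,len(q),90-np.degrees(np.arctan(-a[0])))
    cv2.imwrite(f"pics/{n}2.png",cv2.resize(im[60:260,130:390] if n=="scene" else im[60:240,180:380],None,fx=3,fy=3)[...,::-1])
E
```

```text
clock: 4.08
ee_pos: [0.5813, -0.0273, 0.1722]
eef_rot: [0.992, 0.126, 0.001, 0.0]
contact_force: [3.4, -2.8, -3.0]
width: 0.0235
grasp_force: 30.0
side 70 60.326090418306265
scene 1008 60.56662586536545
```

View pics/side2.png

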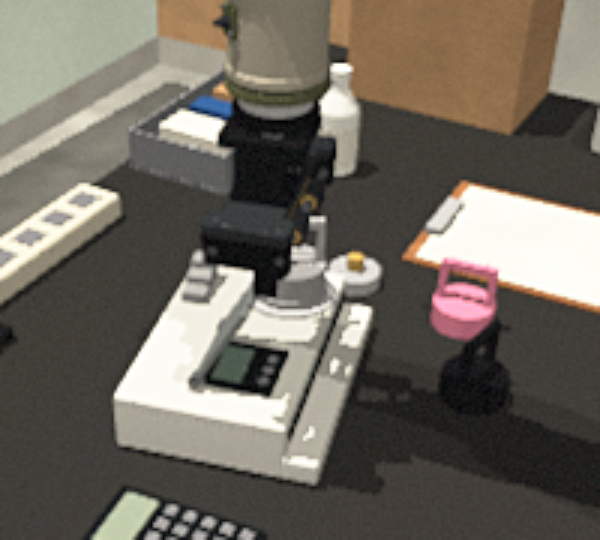

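The side view shows the cover standing at about 60° (crop, near (240,320)), held by the fingers, with the weight still on the anvil. Both depth fits agree, giving 60.3–60.6°. Next I release it and move straight up.

```bash
python3 -m crank '[{"xyz":[0,0,0],"rotation":[0,0,0],"hand":60},{"xyz":[0,0,0],"rotation":[0,0,0],"hand":60},{"xyz":[0,0,0],"rotation":[0,0,0],"hand":60},{"xyz":[0,0,0],"rotation":[0,0,0],"hand":60},{"xyz":[0,0,-35],"rotation":[0,0,0],"hand":60},{"xyz":[0,0,-70],"rotation":[0,0,0],"hand":60},{"xyz":[0,0,-75],"rotation":[0,0,0],"hand":60},{"xyz":[5,60,-75],"rotation":[0,0,-8],"hand":60},{"xyz":[10,120,-75],"rotation":[0,0,-17],"hand":60},{"xyz":[10,142,-75],"rotation":[0,0,-19.6],"hand":60},{"xyz":[10,142,-75],"rotation":[0,0,-19.6],"hand":60},{"xyz":[10,142,-75],"rotation":[0,0,-19.6],"hand":60},{"xyz":[10,142,-75],"rotation":[0,0,-19.6],"hand":60}]'
python3 - <<'E'
from h import *
yaw=np.radians(14.5); G=np.array([[np.cos(yaw),-np.sin(yaw),0],[np.sin(yaw),np.cos(yaw),0],[0,0,1]]); O=np.array([.6286,-.0863,0])
for n in("side","scene"):
    im,W=cloud(n); L=(W-O)@G
    m=(L[...,0]>-.02)&(L[...,0]<.05)&(abs(L[...,1]-.07)<.048)&(L[...,2]>.095)&(L[...,2]<.165)
    q=L[m]
    if len(q)>20: a=np.polyfit(q[:,2],q[:,0],1); print(n,len(q),90-np.degrees(np.arctan(-a[0])))
    m=(abs(W[...,0]-.63)<.05)&(abs(W[...,1]+.16)<.05)&(W[...,2]>.155)&(W[...,2]<.17)
    P=(W[m][:,:2]*1000).astype(np.float32)
    if len(P)>5: print("bar",len(P),cv2.minAreaRect(P),P.mean(0))
    if n=="scene": cv2.imwrite("pics/scene3.png",cv2.resize(im[120:280,120:320],None,fx=3,fy=3)[...,::-1])
s=state(); print(s["ee_pos"],R.from_quat(s["eef_rot"]).as_matrix().round(3))
E
```

```text
clock: 5.8
ee_pos: [0.6256, -0.1607, 0.2466]
eef_rot: [0.956, 0.294, 0.0, -0.0]
contact_force: [0.9, 1.2, -0.1]
width: 0.0601
grasp_force: 0.0
side 80 60.27147068150403
bar 74 ((627.8505249023438, -158.4639892578125), (59.95649719238281, 14.68118667602539), 35.094200134277344) [ 628.4094  -156.47292]
scene 997 60.4761695169811
bar 65 ((629.3152465820312, -161.72889709472656), (63.42818832397461, 10.089613914489746), 33.95384216308594) [ 632.23193 -160.44183]
[ 0.62558353 -0.16124157  0.24673727] [[ 0.827  0.562  0.   ]
 [ 0.562 -0.827  0.   ]
 [ 0.    -0.    -1.   ]]
```

View pics/scene3.png

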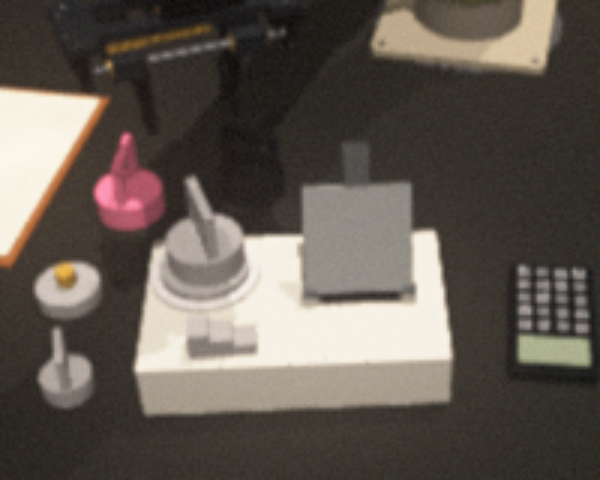

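The cover stands free at 60°. The weight is at crop (205,245) with its bar under the gripper. I'll go down and grip it.

```bash
python3 -m crank '[{"xyz":[2,1.5,50],"rotation":[0,0,0],"hand":60},{"xyz":[2,1.5,90],"rotation":[0,0,0],"hand":60},{"xyz":[2,1.5,109],"rotation":[0,0,0],"hand":60},{"xyz":[2,1.5,109],"rotation":[0,0,0],"hand":60},{"xyz":[2,1.5,109],"rotation":[0,0,0],"hand":0},{"xyz":[2,1.5,109],"rotation":[0,0,0],"hand":0},{"xyz":[2,1.5,109],"rotation":[0,0,0],"hand":0},{"xyz":[2,1.5,109],"rotation":[0,0,0],"hand":0},{"xyz":[2,1.5,109],"rotation":[0,0,0],"hand":0},{"xyz":[2,1.5,109],"rotation":[0,0,0],"hand":0}]'
```

```text
clock: 7.15
ee_pos: [0.628, -0.1625, 0.1376]
eef_rot: [0.956, 0.293, 0.0, -0.0]
contact_force: [-0.4, -0.2, -0.7]
width: 0.0096
grasp_force: 30.0
```

```bash
python3 -m crank '[{"xyz":[0,0,-5],"rotation":[0,0,0],"hand":0},{"xyz":[0,0,-15],"rotation":[0,0,0],"hand":0},{"xyz":[0,0,-27],"rotation":[0,0,0],"hand":0},{"xyz":[0,0,-39],"rotation":[0,0,0],"hand":0},{"xyz":[0,0,-51],"rotation":[0,0,0],"hand":0},{"xyz":[0,0,-63],"rotation":[0,0,0],"hand":0},{"xyz":[0,0,-75],"rotation":[0,0,0],"hand":0},{"xyz":[1,1,-87],"rotation":[0,0,0],"hand":0},{"xyz":[2,2,-96],"rotation":[0,0,0],"hand":0},{"xyz":[3,2,-101],"rotation":[0,0,0],"hand":0},{"xyz":[3,2,-102],"rotation":[0,0,0],"hand":0},{"xyz":[3,2,-102],"rotation":[0,0,0],"hand":0},{"xyz":[3,2,-102],"rotation":[0,0,0],"hand":0},{"xyz":[3,2,-102],"rotation":[0,0,0],"hand":0},{"xyz":[3,2,-102],"rotation":[0,0,0],"hand":0},{"xyz":[3,2,-102],"rotation":[0,0,0],"hand":0}]'
python3 - <<'E'
from h import *
yaw=np.radians(14.5); G=np.array([[np.cos(yaw),-np.sin(yaw),0],[np.sin(yaw),np.cos(yaw),0],[0,0,1]]); O=np.array([.6286,-.0863,0])
for n in("side","scene"):
    im,W=cloud(n); L=(W-O)@G
    m=(L[...,0]>-.02)&(L[...,0]<.05)&(abs(L[...,1]-.07)<.048)&(L[...,2]>.095)&(L[...,2]<.165)
    q=L[m]
    if len(q)>20: a=np.polyfit(q[:,2],q[:,0],1); print(n,len(q),90-np.degrees(np.arctan(-a[0])))
    m=(abs(W[...,0]-.63)<.05)&(abs(W[...,1]+.16)<.05)&(abs(W[...,2]-.212)<.008)
    q=W[m]
    if len(q)>30:
        A=np.c_[q[:,:2],np.ones(len(q))]; c=np.linalg.lstsq(A,q[:,2],rcond=None)[0]; print(n,"disc",len(q),q.mean(0).round(3),c)
    m=(abs(W[...,0]-.63)<.05)&(abs(W[...,1]+.16)<.05)&(W[...,2]>.13)&(W[...,2]<.22)
    print("disc side min z",np.nanpercentile(W[m][:,2],[1,50,99]) if m.any() else None)
    cv2.imwrite(f"pics/{n}4.png",cv2.resize(im[120:280,120:320] if n=="scene" else im[60:240,180:380],None,fx=3,fy=3)[...,::-1])
E
```

```text
clock: 9.15
ee_pos: [0.6316, -0.1625, 0.2395]
eef_rot: [0.956, 0.293, 0.0, -0.0]
contact_force: [0.7, 0.4, -6.3]
width: 0.0097
grasp_force: 30.0
side 83 60.3955837453816
side disc 251 [ 0.628 -0.153  0.213] [ 0.02829471 -0.04837483  0.18756594]
disc side min z [0.18478091 0.21197452 0.21844612]
scene 1004 60.201713591261196
scene disc 361 [ 0.641 -0.16   0.212] [-0.0475809  -0.01465738  0.24053712]
disc side min z [0.18473552 0.21188887 0.21715494]
```

View pics/scene4.png

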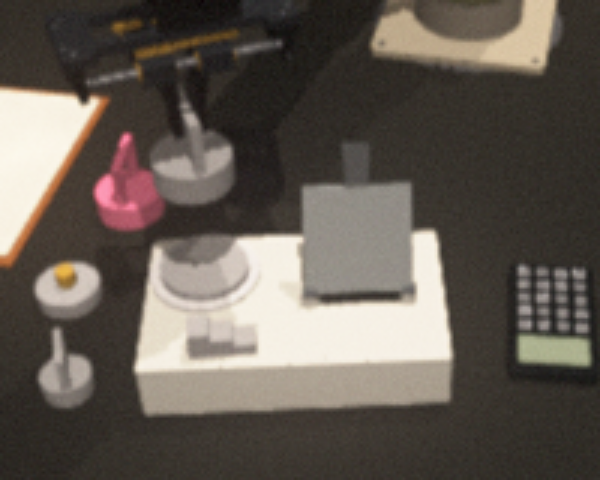

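View pics/side4.png

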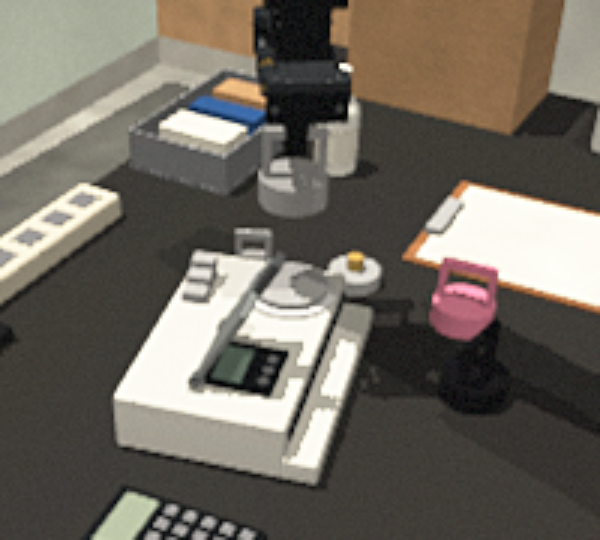

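Both views show the weight hanging level above the anvil (scene crop (195,165), side crop (292,185)), with the underside at about z = 0.184. The cover is still at 60° and nothing else has moved.

```bash
python3 -c "
from workcell import *
s=state(); print(s['clock'],abs(s['joint_vel']).max()); print(job_done())"
```

```text
9.25 0.002338408342552751
the job is handed in; nothing more can be done
None
```

The job is handed in at 9.25 s: the cover stands free at about 60°, and the weight is held level and still about 10 cm above the anvil; no verdict was returned.

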